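# Clip the lid onto the bead box

### The arm

A 6-joint arm with a two-finger parallel gripper is mounted at the origin on the work surface. World frame = base frame: x ahead of the robot, y to its left, z up, the work surface at z = 0. Lengths are in m, angles in degrees, forces in N, time in s.
With the tool pointing down it reaches from about 0.35 to 0.875 m from the base axis. Payload 4.2 kg.
Tool frame: the origin (TCP) lies midway between the tips of the shut fingers; the grasp point (between the pads) lies 19 mm behind it; z points along the fingers, y is the direction in which the jaws open and shut (so a half turn about z gives the same grasp; the last joint's range is limited). The gripper opens to 87 mm and grips with 3 to 60 N. Pads are 19 mm wide; open, the fingers measure 117 mm over their backs; the gripper's body (75 mm by 190 mm) begins 51 mm behind the grasp point.
Start: joints at [-52.907, 22.042, 0.453, 0, -68.411, -14.817], TCP at [0.237, -0.578, 0.223] pointing down, gripper open.
Joint ranges: [-179.83, 179.83], [-69.29, 118.12], [-61.27, 80.66], [-181.25, 117.63], [-171.15, -9.14], [-177.46, 177.46]. Speed limits (degrees/s): [159.86, 159.86, 180, 180, 180, 180].

### API

Orientations are given as a 3x3 rotation matrix whose columns are the frame's x, y, z axes.
In Python, from station import r gives the robot as it stands.
- The arm moves only by the tool carry_out, never from a script. Its argument "steps" is a list of rows, each a list of 2 entries, a list of its own where there are three numbers: the shift along the tool's x, y, z in cm, then the turn about the tool's z in degrees. In form: [[[x, y, z], twist], ...]. A call has 1 to 20 rows; each row is the pose to reach, as a shift and turn from the pose measured when the call began, along the tool's axes at that moment; what a row does not reach only later rows make up. A row lasts 1/10 s, in which the tool goes at most 50 mm and 8.59 degrees, less where a joint would pass 70% of its speed; a pose out of reach is approached as far as the arm can. A call with a gripper value outside its range is refused whole. "gripper" is the gripper's target within -1 to 1 (fully open at 1, half-way at 0, shut at -1), set as the call begins (left out, the last holds). The fingers move at their own pace and stop on an object; the grip force is fixed at half the most. Time passes only in rows, so rows that repeat a pose let the fingers close. It gives the time, the measured TCP pose, the force and the opening at its end, in the units of the state.
- r.sense(): the state, without advancing time (a new reading comes with each control period).
- r.capture(name): name is "scene" or "top" or "wrist"; returns the picture (420x560x3 uint8, red, green, blue); there is no depth.
- r.calibration(name): a dict with "camera_matrix" (3x3 intrinsics, pixels), "world_from_camera" (4x4, takes a point from camera to world coordinates). Camera axes: x right, y up, looking along -z (the intrinsics and any distortion apply to the point x, -y, -z); pixel columns grow to the right and rows downward; lengths in m; the calibration is good to about 2 mm. A picture is of the moment at which its call begins: read the wrist's pose just before it. calibration takes no time and is no camera call; for the wrist camera it gives the pose at the moment of the call.
- r.finish_job(): hands the job in, once; it reports no verdict.
Trained networks look in the newest picture that a camera, given by its name, has taken for a name from the list of things; names that differ only in an ending like _2 or _b are one class to them, and where a whole thing is asked for, a point or a joint stands for the part that bears it (a point fixed in the world has none). Each returns a list of dicts, best first, with "confidence" (0 to 1); they miss things now and then, are a little off and sometimes report something else, mostly with a low value. They report only what shows in the picture. A call takes as long as a camera call.
- r.cut_out(camera, target): "pixels" (420x560 bool, what is visible of it).
- r.place_of(camera, target): "centre" ([x, y, z] in m, in world coordinates, good to about 4 mm: a listed point, or the origin of a listed thing).
The state is a dict: "time_s": time; "joints": joint angles; "joint_velocities": joint speeds; "effort": joint torques, N m; "tcp_pos": TCP position; "ee_rot": TCP orientation; "wrist_force": force on the tool from outside, world axes, zero at the start; "moment": the same for the moment, N m; "gripper_width": opening from 0.0 (shut) to 1.0 (fully open).
Only numpy, scipy, OpenCV 4.12 (cv2) and the standard library are available. Lean on these libraries where they do the work, as an engineer would, in place of code of your own. Each camera call takes 0.05 s, during which the arm holds its last target. There are 200 camera calls.

### The job

Close the bead box: lay the loose lid squarely on it, clips still up, so that its tongue drops inside the rim, then press the four orange clips down until each one snaps and stays hooked under the rim, working crosswise so that the seal is squeezed evenly: first two clips at opposite corners, then the other two. Press each clip only as hard as it takes to snap, never so hard that it would break, and leave the pot, the jar and the paddle where they are.

Things in the scene. Friction and masses are not known exactly. Their poses are not given: they have to be found in the camera images.
- box: Open white plastic bead box on the bench, stuck fast on rubber feet. Body 200 x 140 mm, rim top 80 mm up, walls 3 mm (mouth 194 x 134 mm). A lip runs round outside the rim: 3 mm wide at the top, sloping out to 6.5 mm at its square underside, 75 mm up (76.5 mm from the centre line on the long sides). Origin: centre of the underside; x along the long side, y across, z up.
- box_rim (a point): Centre of the box's mouth, level with the rim top, 80 mm above the box's origin. A soft dark seal on the wall's top stands 4 mm above the rim and squeezes down flush, about 1 N per mm at each corner.
- lid: Loose dark grey lid, 206 x 146 mm, about 0.35 kg, lying right way up on the bench. Origin: centre of its underside; x along its long side, z up. Its tongue, 192 x 132 x 12 mm deep, its lower edge rounded by 3 mm, fits the box's mouth either way round; above it a 5 mm plate, top at z = 17 mm. Laid on the seal its origin is 70 to 72 mm above the box's origin, clipped down 68 to 69 mm.
- lid_handle (a point): Middle of the bar of the carry handle on top of the lid, 42 mm above the lid's origin. The bar is 104 mm long along the lid's x, 18 mm wide, 14 mm tall, its underside 18 mm above the lid's plate.
- clip_a: Orange clip at the lid's +x +y corner, opposite to clip_c: a plate 34 mm wide, 29 mm long, 4 mm thick. Origin on its hinge line, at +60, +54, 21 mm in the lid's frame. Its x points outward along the plate (level when shut; raised 23 to 43 degrees at the start, stays where left), z out of its upper face, which is 2 mm above the hinge line. Breaks above 25 N.
- clip_b: Orange clip at the lid's -x +y corner, opposite to clip_d: a plate 34 mm wide, 29 mm long, 4 mm thick. Origin on its hinge line, at -60, +54, 21 mm in the lid's frame. Its x points outward along the plate (level when shut; raised 23 to 43 degrees at the start, stays where left), z out of its upper face, which is 2 mm above the hinge line. Breaks above 25 N.
- clip_c: Orange clip at the lid's -x -y corner, opposite to clip_a: a plate 34 mm wide, 29 mm long, 4 mm thick. Origin on its hinge line, at -60, -54, 21 mm in the lid's frame. Its x points outward along the plate (level when shut; raised 23 to 43 degrees at the start, stays where left), z out of its upper face, which is 2 mm above the hinge line. Breaks above 25 N.
- clip_d: Orange clip at the lid's +x -y corner, opposite to clip_b: a plate 34 mm wide, 29 mm long, 4 mm thick. Origin on its hinge line, at +60, -54, 21 mm in the lid's frame. Its x points outward along the plate (level when shut; raised 23 to 43 degrees at the start, stays where left), z out of its upper face, which is 2 mm above the hinge line. Breaks above 25 N.
- clip_a_barb (a point): Middle of the barb (round edge, radius 0.8 mm) at the foot of the springy leg of clip_a, 19.8 mm outward from and 15.2 mm below the clip's origin in its frame. To shut a clip, press straight down above the barb, 18 to 27 mm out from the hinge: easy at first, 9 to 14 N over the lip's slope, a snap of 1 to 2 mm, then solid. Let go before, it does not hold.
- clip_b_barb (a point): Middle of the barb (round edge, radius 0.8 mm) at the foot of the springy leg of clip_b, 19.8 mm outward from and 15.2 mm below the clip's origin in its frame. Hooked under the lip it lies 74 mm above the box's origin, 73 to 75.5 mm to the side of the box's long centre line; not hooked, it is higher or farther out.
- clip_c_barb (a point): Middle of the barb (round edge, radius 0.8 mm) at the foot of the springy leg of clip_c, 19.8 mm outward from and 15.2 mm below the clip's origin in its frame. Acts as those of clip_a and clip_b.
- clip_d_barb (a point): Middle of the barb (round edge, radius 0.8 mm) at the foot of the springy leg of clip_d, 19.8 mm outward from and 15.2 mm below the clip's origin in its frame. Acts as those of clip_a and clip_b.
- pot: Bystander: terracotta pot of mineral granules, 100 mm across, 90 mm tall; origin at the centre of its underside.
- frit_jar: Bystander: blue glass jar with a metal cap, 48 mm across, 70 mm tall; origin at the centre of its underside.
- paddle: Bystander: graphite paddle with a wooden handle, lying flat, 200 mm long along its x, 45 mm wide, up to 18 mm high; origin on the bench, near its middle.

How it is judged:
By the outcome, as a careful person would: the job done as asked, in the order asked, and still so for the second after the job is handed in, with the robot touching nothing.
It also fails if it takes over 67 s, if anything falls off the work surface, if the arm or the gripper's body presses on something with over 40 N, if the wrist force passes 120 N, or if a joint passes its speed limit or range.

## Working session

There is one attempt and no reset: what is moved stays moved. The work goes in short steps, Python scripts to look and compute and a tool call to move; the robot and the scene stay as the last step left them, time stands still between calls to the robot, and variables do not carry over. Pictures are saved under pics/ and viewed, about 8 in all and at most 12, crops included, and the job is handed in when it is done.

Besides the shell and the picture viewer there is one more tool, called after ">>>" as name(argument=value, ...), one argument or row to a line, values as JSON. carry_out: Moves the arm, as the interface text tells. Its arguments: {"type":"object","properties":{"steps":{"type":"array","items":{"type":"array"}},"gripper":{"type":"number"}},"required":["steps"]}

```bash
mkdir -p pics; ls; python3 - <<'E'
from station import r
import cv2,numpy as np
np.set_printoptions(precision=4,suppress=True)
s=r.sense();print(s)
for c in ["top","scene"]:
    cv2.imwrite(f"pics/{c}0.png",r.capture(c)[:,:,::-1])
    k=r.calibration(c);print(c,k["camera_matrix"],k["world_from_camera"])
    for t in ["box","box_rim","lid","lid_handle","clip_a","clip_a_barb","pot","frit_jar","paddle"]:
        print(t,[(np.round(d["centre"],4).tolist(),round(d["confidence"],2)) for d in r.place_of(c,t)])
E
```

```text
pics
{'time_s': 0.0, 'joints': array([-52.9084,  22.0904,   0.3786,  -0.0294, -68.4105, -14.8176]), 'joint_velocities': array([ 0.0945, -0.0956, -0.0783,  0.0364,  0.0687, -0.0379]), 'effort': array([  0.0006, -39.0662,  18.7401,   4.2197,   0.011 ,  -0.0002]), 'tcp_pos': array([ 0.2367, -0.5778,  0.2215]), 'ee_rot': array([[-0.9255, -0.3789, -0.0009],
       [-0.3789,  0.9255,  0.002 ],
       [ 0.0001,  0.0022, -1.    ]]), 'wrist_force': array([-0.3134,  0.7817,  0.5961]), 'moment': array([-0.0002, -0.0072, -0.0155]), 'gripper_width': 1.001173543360159}
top [[383.4872   0.     279.1886]
 [  0.     383.4872 206.8692]
 [  0.       0.       1.    ]] [[ 0.0245  0.9876 -0.1552  0.4573]
 [-0.9991  0.0298  0.0317  0.0266]
 [ 0.0359  0.1542  0.9874  0.9054]
 [ 0.      0.      0.      1.    ]]
box [([0.5538, 0.1989, 0.0004], 0.7)]
box_rim [([0.5552, 0.2051, 0.0789], 0.82)]
lid [([0.5072, -0.1851, -0.0024], 0.82)]
lid_handle [([0.502, -0.1889, 0.0372], 0.8)]
clip_a [([0.5468, -0.2506, 0.0196], 0.75), ([0.5763, -0.1491, 0.0206], 0.66), ([0.4605, -0.1202, 0.0221], 0.64), ([0.436, -0.226, 0.020
[... 350 characters left out ...]
]
 [ 0.0081  0.771   0.6368  0.7526]
 [ 0.      0.      0.      1.    ]]
box [([0.5561, 0.2044, 0.0021], 0.76), ([0.3695, 0.0009, -0.0007], 0.42)]
box_rim [([0.5531, 0.2036, 0.0806], 0.69)]
lid [([0.505, -0.1867, 0.0035], 0.98), ([0.4591, -0.1198, 0.0208], 0.26)]
lid_handle [([0.5096, -0.1825, 0.0424], 0.72), ([0.5056, -0.1881, 0.0025], 0.3)]
clip_a [([0.4341, -0.2309, 0.0209], 0.71), ([0.5536, -0.251, 0.0189], 0.64), ([0.573, -0.1501, 0.0184], 0.62), ([0.4597, -0.1185, 0.0207], 0.51)]
clip_a_barb [([0.5851, -0.1248, 0.0157], 0.51)]
pot [([0.7723, 0.0878, -0.0032], 0.64)]
frit_jar [([0.3658, -0.0005, 0.0018], 0.8)]
paddle [([0.7602, -0.1975, 0.0015], 0.84), ([0.5557, -0.2518, 0.0219], 0.32)]
```

View pics/top0.png

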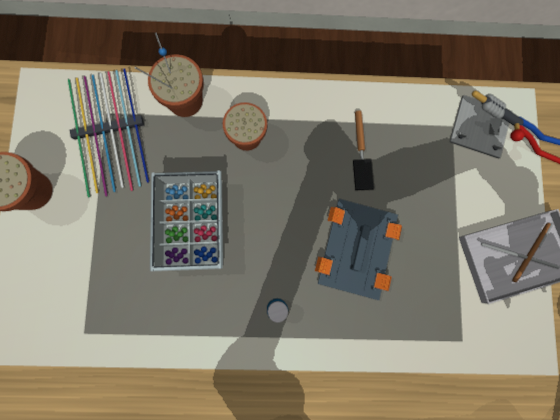

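View pics/scene0.png

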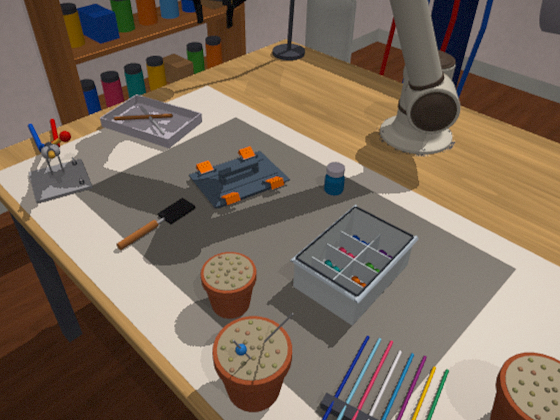

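The top view shows the lid with its handle at about (360,248) px and its clips around it. The box is at (187,222) px, the jar at (278,311), the pot at (245,125) and the paddle at (362,160). The arm's path to the lid is clear, so I'll move above it for a closer look.

>>> carry_out(
  steps=[
    [[-4,2.6,-0.2],4],
    [[-8,5.2,-0.4],8],
    [[-12,7.8,-0.6],12],
    [[-16,10.4,-0.8],16],
    [[-20,13,-1],20],
    [[-24,15.6,-1.2],24],
    [[-28,18.2,-1.5],28],
    [[-32,20.8,-2],32],
    [[-36,23.4,-2],35],
    [[-39.7,26.1,-2],35],
    [[-39.7,26.1,-2],35],
    [[-39.7,26.1,-2],35],
    [[-39.7,26.1,-2],35],
  ],
  gripper=1,
)

```text
time_s: 2.3
tcp_pos: [0.5049, -0.1868, 0.2426]
ee_rot: [[-0.975, 0.221, -0.0], [0.221, 0.975, -0.0], [0.0, -0.0, -1.0]]
wrist_force: [0.8, 0.3, 1.0]
gripper_width: 0.998
```

```bash
cat >h.py <<'E'
from station import r
import cv2,numpy as np
np.set_printoptions(precision=4,suppress=True)
def yaw(R): return np.degrees(np.arctan2(R[1,0],R[0,0]))
def to(p,yw=None):
    "shift (cm, tool axes) and twist to reach world p with tool-x yaw yw (mod 180)"
    s=r.sense();R=s["ee_rot"];d=R.T@(np.array(p)-s["tcp_pos"])*100
    tw=0 if yw is None else -((yw-yaw(R)+90)%180-90)
    print("go",np.round(d,2),"twist",round(float(tw),2))
def pix(cam,p):
    k=r.calibration(cam);T=np.linalg.inv(k["world_from_camera"]);q=T[:3,:3]@np.array(p)+T[:3,3]
    u=k["camera_matrix"]@np.array([q[0],-q[1],-q[2]]);return u[:2]/u[2]
def ray(cam,uv,z):
    "world point at height z on the pixel's ray"
    k=r.calibration(cam);W=np.array(k["world_from_camera"]);v=np.linalg.inv(k["camera_matrix"])@np.array([uv[0],uv[1],1.])
    d=W[:3,:3]@np.array([v[0],-v[1],-v[2]]);o=W[:3,3];return o+d*(z-o[2])/d[2]
def look(cam,*ts):
    for t in ts: print(cam,t,[(np.round(d["centre"],4).tolist(),round(d["confidence"],2)) for d in r.place_of(cam,t)])
def st():
    s=r.sense();print("t",round(s["time_s"],2),"tcp",s["tcp_pos"],"yaw",round(yaw(s["ee_rot"]),2),"F",s["wrist_force"],"M",s["moment"],"w",round(s["gripper_width"],3),"j6",s["joints"][5],"z",s["ee_rot"][:,2])
def snap(cam,name):
    im=r.capture(cam);cv2.imwrite(f"pics/{name}.png",im[:,:,::-1]);return im
E
python3 - <<'E'
from h import *
st();snap("wrist","w1");print(r.calibration("wrist"))
look("wrist","lid","lid_handle","clip_a","clip_a_barb")
E
```

```text
t 2.3 tcp [ 0.5049 -0.1868  0.2426] yaw 167.24 F [0.8129 0.341  0.9749] M [-0.0636 -0.0162 -0.0271] w 0.998 j6 -99.72692728872191 z [-0.0003 -0.0001 -1.    ]
{'camera_matrix': array([[326.9957,   0.    , 276.5287],
       [  0.    , 326.9957, 207.0147],
       [  0.    ,   0.    ,   1.    ]]), 'world_from_camera': array([[ 0.2211, -0.9306, -0.2918,  0.4236],
       [ 0.9752,  0.2109,  0.0666, -0.1682],
       [-0.0004, -0.2993,  0.9542,  0.4045],
       [ 0.    ,  0.    ,  0.    ,  1.    ]])}
wrist lid [([0.5064, -0.1853, -0.0027], 0.67), ([0.5523, -0.2509, 0.0164], 0.2)]
wrist lid_handle [([0.5026, -0.1852, 0.0391], 0.92)]
wrist clip_a [([0.5738, -0.1506, 0.0185], 0.96), ([0.5497, -0.2501, 0.0185], 0.94), ([0.4358, -0.2239, 0.0196], 0.87), ([0.4575, -0.1181, 0.0217], 0.61)]
wrist clip_a_barb [([0.4306, -0.247, 0.0245], 0.7), ([0.5852, -0.1257, 0.0173], 0.55)]
```

View pics/w1.png

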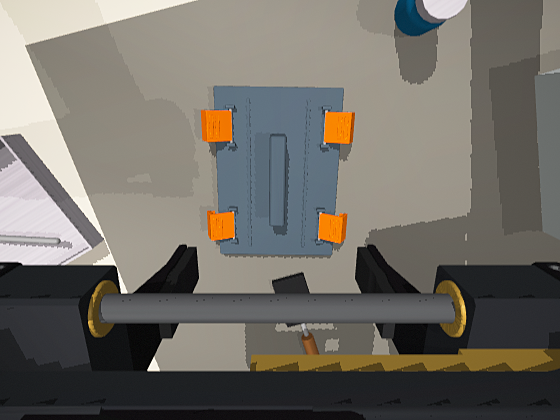

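The wrist view shows the whole lid, its plate corners at about (214,87), (343,88), (335,255) and (222,255) px, with the handle aligned to the jaws. Next I'll refine the lid's yaw and centre by mapping the mask onto the plate plane.

```bash
python3 - <<'E'
from h import *
print(r.sense()["joints"])
def rect(cam,t,z,im=None):
    m=r.cut_out(cam,t)
    if not m: print(t,"none");return
    m=m[0]["pixels"].astype(np.uint8)
    if t=="lid": m=cv2.morphologyEx(m,cv2.MORPH_OPEN,np.ones((3,3)))
    c=max(cv2.findContours(m,0,1)[0],key=cv2.contourArea)[:,0]
    P=np.array([ray(cam,u+0.0,z)[:2] for u in c],np.float32)
    (cx,cy),(w,h),a=cv2.minAreaRect(P*1000)
    print(cam,t,"c",cx,cy,"wh",w,h,"long-axis",(a if w>h else a+90)%180)
rect("wrist","lid",0.017);rect("wrist","lid_handle",0.049)
# plate corners by eye
for uv in [(214,87),(343,88),(335,255),(222,255)]: print(ray("wrist",uv,.017))
rect("top","box",0.082);rect("scene","box",0.082)
E
```

```text
[ -3.0821  12.7746  -9.8726   0.0023 -67.3473 -99.7392]
wrist lid c 505.7945556640625 -187.00379943847656 wh 174.52484130859375 205.40516662597656 long-axis 166.75852966308594
wrist lid_handle c 498.6861572265625 -185.02352905273438 wh 162.21534729003906 190.303955078125 long-axis 166.7911834716797
[ 0.3904 -0.232   0.017 ]
[ 0.4232 -0.092   0.017 ]
[ 0.6232 -0.1352  0.017 ]
[ 0.5907 -0.2787  0.017 ]
top box c 553.864990234375 198.26211547851562 wh 214.72381591796875 153.1053466796875 long-axis 3.4952445030212402
box none
```

>>> carry_out(
  steps=[
    [[0,0,4],0.3],
    [[0,0,8],0.3],
    [[0,0,12],0.3],
    [[0,0,16],0.3],
    [[0,0,18.5],0.3],
    [[0,0,20],0.3],
    [[0,0,21],0.3],
    [[0,0,21.7],0.3],
    [[0,0,21.7],0.3],
    [[0,0,21.7],0.3],
  ],
  gripper=1,
)

```text
time_s: 3.75
tcp_pos: [0.5058, -0.1868, 0.0263]
ee_rot: [[-0.974, 0.226, 0.002], [0.226, 0.974, -0.0], [-0.002, 0.0, -1.0]]
wrist_force: [-0.1, 0.7, 0.7]
gripper_width: 1.0
```

>>> carry_out(
  steps=[
    [[0,0,0],0],
    [[0,0,0],0],
    [[0,0,0],0],
    [[0,0,0],0],
    [[0,0,0],0],
    [[0,0,0],0],
    [[0,0,0],0],
    [[0,0,0],0],
  ],
  gripper=-1,
)

```text
time_s: 4.55
tcp_pos: [0.5058, -0.1868, 0.0263]
ee_rot: [[-0.974, 0.226, 0.001], [0.226, 0.974, -0.0], [-0.001, 0.0, -1.0]]
wrist_force: [-0.3, 0.2, -0.3]
gripper_width: 0.356
```

>>> carry_out(
  steps=[
    [[0,0,0],0],
    [[0,0,0],0],
    [[0,0,0],0],
    [[0,0,0],0],
    [[0,0,0],0],
    [[0,0,0],0],
  ],
)

```text
time_s: 5.15
tcp_pos: [0.5058, -0.1868, 0.0262]
ee_rot: [[-0.974, 0.226, 0.001], [0.226, 0.974, -0.0], [-0.001, 0.0, -1.0]]
wrist_force: [0.5, -0.1, -0.6]
gripper_width: 0.202
```

>>> carry_out(
  steps=[
    [[0,0,-0.5],0],
    [[0,0,-1],0],
    [[0,0,-2],0],
    [[0,0,-4],0],
    [[0,0,-7],0],
    [[0,0,-10],0],
    [[0,0,-13],0],
    [[0,0,-16],0],
    [[0,0,-19],0],
    [[0,0,-20],0],
    [[0,0,-20],0],
    [[0,0,-20],0],
  ],
)

```text
time_s: 6.35
tcp_pos: [0.5044, -0.1864, 0.2247]
ee_rot: [[-0.974, 0.226, -0.001], [0.226, 0.974, 0.001], [0.001, 0.001, -1.0]]
wrist_force: [-0.4, 0.7, -3.6]
gripper_width: 0.2
```

```bash
python3 - <<'E'
from h import *
st()
print(pix("wrist",[.506,-.187,.2426]))
im=snap("wrist","w2")
look("wrist","lid","lid_handle","box_rim","clip_a");
snap("top","t2");look("top","box","box_rim","lid")
m=r.cut_out("top","box")[0]["pixels"];v,u=np.where(m);print(u.min(),u.max(),v.min(),v.max())
to([.555,.203,.226],3.5)
E
```

```text
t 6.35 tcp [ 0.5044 -0.1864  0.2247] yaw 166.92 F [-0.3538  0.6893 -3.6043] M [-0.0433  0.0492 -0.0254] w 0.2 j6 -100.0412412425435 z [-0.0011  0.001  -1.    ]
[275.0072 283.3059]
wrist lid [([0.506, -0.1832, 0.1982], 0.83)]
wrist lid_handle [([0.5036, -0.1844, 0.2361], 0.62)]
wrist box_rim [([0.7739, 0.0865, 0.0013], 0.48)]
wrist clip_a [([0.4351, -0.2216, 0.2193], 0.85)]
top box [([0.5533, 0.2038, 0.0015], 0.77)]
top box_rim [([0.5564, 0.2034, 0.0803], 0.76)]
top lid []
149 223 171 271
go [ 3.98 39.08 -0.01] twist -16.56
```

View pics/w2.png

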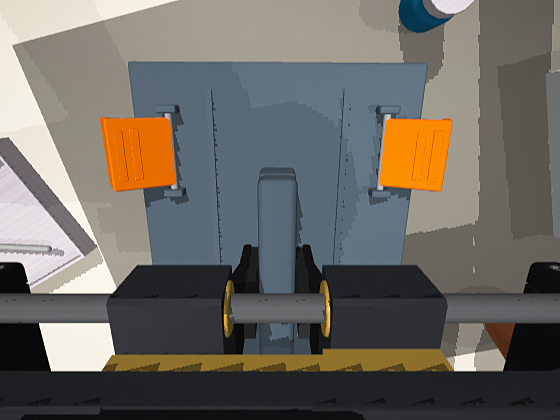

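The lid hangs level. Its visible edge runs from (129,62) to (427,65) px. I'll carry it over, offset beyond the box, so the wrist camera sees the box's near end alongside the lid.

>>> carry_out(
  steps=[
    [[-0.3,1,0],0],
    [[-0.7,3,0],-1],
    [[-1.2,5.5,0],-2],
    [[-1.8,8,0],-3],
    [[-2.4,11,0],-4],
    [[-3,14,0],-5],
    [[-3.7,17,0],-6],
    [[-4.4,20,0],-7],
    [[-5.1,23,0],-8],
    [[-5.8,26,0],-9],
    [[-6.5,29,0],-10],
    [[-7.2,32,0],-11.5],
    [[-8,35,0],-13],
    [[-8.7,37.5,0],-14.5],
    [[-9.4,40,0],-15.5],
    [[-9.9,42,0],-16.5],
    [[-10.1,43,0],-16.5],
    [[-10.1,43,0],-16.5],
    [[-10.1,43,0],-16.5],
    [[-10.1,43,0],-16.5],
  ],
)

```text
time_s: 8.85
tcp_pos: [0.7007, 0.2084, 0.2264]
ee_rot: [[-0.998, -0.059, 0.001], [-0.059, 0.998, -0.0], [-0.001, -0.0, -1.0]]
wrist_force: [0.1, 0.4, -3.1]
gripper_width: 0.207
```

```bash
python3 - <<'E'
from h import *
st()
im=snap("wrist","w3")
look("wrist","lid","lid_handle","box_rim","clip_a","box");
E
```

```text
t 8.85 tcp [0.7007 0.2084 0.2264] yaw -176.61 F [ 0.117  0.429 -3.083] M [-0.0167 -0.0357 -0.0099] w 0.207 j6 -115.83244258459679 z [ 0.0009 -0.0003 -1.    ]
wrist lid [([0.7032, 0.211, 0.1976], 0.76)]
wrist lid_handle [([0.6978, 0.2095, 0.2406], 0.8)]
wrist box_rim [([0.5539, 0.1972, 0.0798], 0.94)]
wrist clip_a [([0.5499, 0.2019, -0.0027], 0.72), ([0.6378, 0.2606, 0.2227], 0.71), ([0.6465, 0.1531, 0.2196], 0.61)]
wrist box [([0.5532, 0.2021, -0.003], 0.78)]
```

View pics/w3.png

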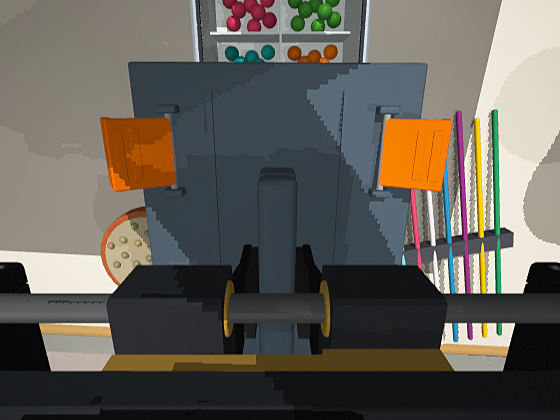

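The box is visible only as a strip at the top of the picture, with its long walls at about 197 and 365 px. I'll back the tool off about 11 cm so that the box's -x end shows in that strip.

>>> carry_out(
  steps=[
    [[2,0.1,0],0],
    [[4,0.1,0],0],
    [[6.5,0.1,0],0],
    [[9,0.1,0],0],
    [[10.5,0.1,0],0],
    [[11,0.1,0],0],
    [[11,0.1,0],0],
    [[11,0.1,0],0],
    [[11,0.1,0],0],
  ],
)

```text
time_s: 10.05
tcp_pos: [0.5919, 0.2034, 0.226]
ee_rot: [[-0.998, -0.059, 0.001], [-0.059, 0.998, -0.0], [-0.001, -0.0, -1.0]]
wrist_force: [-0.2, -0.2, -3.4]
gripper_width: 0.207
```

```bash
python3 - <<'E'
from h import *
st()
im=snap("wrist","w4")
np.savez("w4.npz",K=r.calibration("wrist")["camera_matrix"],W=r.calibration("wrist")["world_from_camera"])
c=im[0:75,110:440,::-1];cv2.imwrite("pics/w4c.png",cv2.resize(c,None,fx=2.4,fy=2.4*2,interpolation=cv2.INTER_CUBIC))
E
```

```text
t 10.05 tcp [0.5919 0.2034 0.226 ] yaw -176.62 F [-0.1665 -0.2318 -3.4387] M [-0.0234  0.0075  0.0243] w 0.207 j6 -120.4128327291616 z [ 0.0014 -0.     -1.    ]
```

View pics/w4c.png

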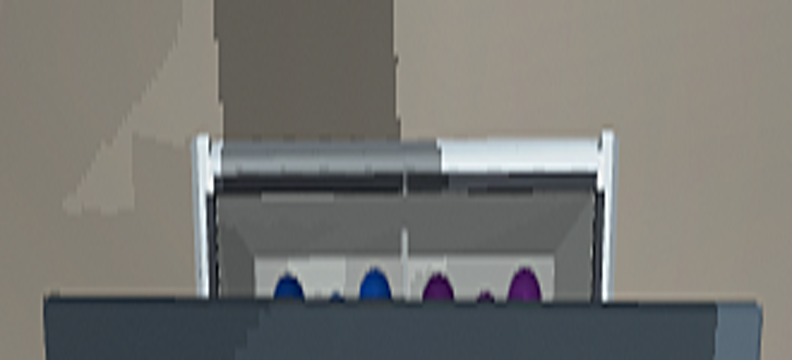

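The crop shows the dark seal at the box's -x end at y≈175–190, its left side at x≈206–216 and its right side at x≈594–605. The lid edge lies at y≈298, with corners at x≈43 and 762. I'll locate these edges with sub-pixel accuracy.

```bash
python3 - <<'E'
from h import *
im=cv2.cvtColor(cv2.imread("pics/w4.png"),cv2.COLOR_BGR2GRAY).astype(int)
for row in (44,50,56,60): print(row,"L",list(enumerate(im[row,188:206],188)),"\n R",list(enumerate(im[row,352:368],352)))
for col in (215,240,300,330,345): print(col,list(enumerate(im[26:44,col],26)))
for col in (140,200,300,380,415): print("lid",col,im[57:67,col])
for row in (66,72,80): print(row,im[row,120:136],im[row,418:434])
E
```

```text
44 L [(188, np.int64(131)), (189, np.int64(128)), (190, np.int64(144)), (191, np.int64(157)), (192, np.int64(148)), (193, np.int64(215)), (194, np.int64(233)), (195, np.int64(233)), (196, np.int64(55)), (197, np.int64(63)), (198, np.int64(70)), (199, np.int64(18)), (200, np.int64(109)), (201, np.int64(96)), (202, np.int64(96)), (203, np.int64(96)), (204, np.int64(96)), (205, np.int64(98))] 
 R [(352, np.int64(104)), (353, np.int64(107)), (354, np.int64(106)), (355, np.int64(106)), (356, np.int64(110)), (357, np.int64(108)), (358, np.int64(39)), (359, np.int64(70)), (360, np.int64(61)), (361, np.int64(96)), (362, np.int64(244)), (363, np.int64(235)), (364, np.int64(181)), (365, np.int64(151)), (366, np.int64(154)), (367, np.int64(145))]
50 L [(188, np.int64(132)), (189, np.int64(130)), (190, np.int64(127)), (191, np.int64(160)), (192, np.int64(154)), (193, np.int64(164)), (194, np.int64(218)), (195, np.int64(229)), (196, np.int64(118)), (197, np.int64(52)), (198, np.int64(62)), (199, np.int64(41)), (200, np.int64(75)), (201, np.int64(99)), (202, np.int64(85)), (203, np.int64(85)), (20
[... 3702 characters left out ...]
np.int64(101)), (42, np.int64(96)), (43, np.int64(96))]
lid 140 [128 127 129 135 103  41  55  60  60  61]
lid 200 [11 19 19 26 32 43 56 60 61 60]
lid 300 [154 154 156 161 151 100  50  64  69  70]
lid 380 [145 145 145 148 153 122  57  58  67  71]
lid 415 [142 143 144 145 149 123  87  96 101 103]
66 [128 128 129 128 128 128 130 139  59  55  59  59  60  60  60  60] [103 101 101 102 102 102 103 105  89  85 149 144 143 142 143 142]
72 [129 129 129 128 130 129 130 133 130  49  56  60  60  61  60  60] [101 102 102 101 101 102 102  94  80 150 145 144 144 143 144 143]
80 [130 130 129 130 130 130 130 130 134 131  50  58  61  61  60  61] [102 102 101 101 102 104  93  79 153 147 144 144 144 143 145 143]
```

```bash
python3 - <<'E'
from h import *
from scipy.optimize import least_squares
tz=.226
def fit(name,z,hx,hy,L,R,E,p0):
    P=[np.array([ray("wrist",u,z)[:2] for u in S]) for S in (L,R,E)]
    def f(p):
        c,s=np.cos(p[2]),np.sin(p[2]);A=[(Q-p[:2])@np.array([[c,-s],[s,c]]) for Q in P]
        return np.r_[A[0][:,1]+hy+p[3],A[1][:,1]-hy-p[3],A[2][:,0]+hx]*1000
    s=least_squares(f,list(p0)+[0]);print(name,s.x[:2],np.degrees(s.x[2]),"halfwidth err mm",s.x[3]*1000,"res",np.round(s.fun,1));return s.x
# image left = world -y? check
print(ray("wrist",(195,44),.084),ray("wrist",(361,44),.084))
b=fit("box",.084,.100,.070,[(195.5,44),(196.1,50),(196.3,56),(196.5,60)],[(361.3,44),(360.9,50),(360.5,56),(360.3,60)],[(215,35.5),(240,35.6),(300,35.25),(330,35.2),(345,35.2)],(.555,.203,.06))
l=fit("lid",tz-.0263+.017,.103,.073,[(127.5,66),(128.5,72),(129.6,80)],[(427.4,66),(426.5,72),(425.5,80)],[(140,61.2),(300,62),(380,62.2),(415,62.2)],(.592,.203,.06))
print("delta world",b[:2]-l[:2],"yaw",np.degrees(b[2]-l[2]))
to([*(r.sense()["tcp_pos"][:2]+b[:2]-l[:2]),.12])
E
```

```text
[0.4645 0.1276 0.084 ] [0.4562 0.2671 0.084 ]
box [0.5536 0.2035] 3.5588424863907973 halfwidth err mm -0.2199158630861847 res [-0.   0.1 -0.  -0.1 -0.  -0.  -0.   0.1 -0.   0.1 -0.  -0.   0. ]
lid [0.592  0.2041] 3.207545696652424 halfwidth err mm -0.6799078801318673 res [-0.1  0.   0.1  0.  -0.  -0.  -0.   0.1  0.  -0. ]
delta world [-0.0384 -0.0006] yaw 0.3512967897383734
go [ 3.85  0.17 10.59] twist 0.0
```

The lid and box fits are consistent to within 1 mm. I'll move over the box and descend while checking the force.

>>> carry_out(
  steps=[
    [[1,0.05,1],-0.35],
    [[2,0.1,3],-0.35],
    [[3,0.17,5],-0.35],
    [[3.7,0.17,7],-0.35],
    [[3.85,0.17,9],-0.35],
    [[3.85,0.17,10.3],-0.35],
    [[3.85,0.17,10.8],-0.35],
    [[3.85,0.17,10.8],-0.35],
    [[3.85,0.17,10.8],-0.35],
    [[3.85,0.17,10.8],-0.35],
  ],
)

```text
time_s: 11.1
tcp_pos: [0.5542, 0.2031, 0.1189]
ee_rot: [[-0.998, -0.065, 0.003], [-0.065, 0.998, 0.001], [-0.003, 0.001, -1.0]]
wrist_force: [-1.1, 0.4, -2.7]
gripper_width: 0.199
```

```bash
python3 - <<'E'
from h import *
st(); c=np.array([.5536,.2035])+np.array([-.0001,-.0007]); to([*c,.108],3.56-.14)
E
```

```text
t 11.1 tcp [0.5542 0.2031 0.1189] yaw -176.27 F [-1.1203  0.3538 -2.6839] M [-0.0514 -0.0673  0.0258] w 0.199 j6 -122.18038744036582 z [ 0.0031  0.0009 -1.    ]
go [ 0.08 -0.03  1.09] twist 0.31
```

>>> carry_out(
  steps=[
    [[0.07,-0.03,0.3],0],
    [[0.07,-0.03,0.6],0],
    [[0.07,-0.03,0.9],0],
    [[0.07,-0.03,1.1],0],
    [[0.07,-0.03,1.3],0],
    [[0.07,-0.03,1.5],0],
    [[0.07,-0.03,1.5],0],
  ],
)

```text
time_s: 11.8
tcp_pos: [0.5534, 0.2026, 0.1035]
ee_rot: [[-0.998, -0.065, 0.002], [-0.065, 0.998, 0.0], [-0.002, 0.0, -1.0]]
wrist_force: [-0.6, 0.1, -2.5]
gripper_width: 0.204
```

>>> carry_out(
  steps=[
    [[0,0,0.15],0],
    [[0,0,0.3],0],
    [[0,0,0.45],0],
    [[0,0,0.55],0],
    [[0,0,0.6],0],
    [[0,0,0.6],0],
  ],
)

```text
time_s: 12.4
tcp_pos: [0.5534, 0.2027, 0.0977]
ee_rot: [[-0.998, -0.065, 0.002], [-0.065, 0.998, 0.0], [-0.002, 0.0, -1.0]]
wrist_force: [-1.4, 0.4, -1.5]
gripper_width: 0.202
```

>>> carry_out(
  steps=[
    [[0,0,0.1],0],
    [[0,0,0.1],0],
    [[0,0,0.1],0],
    [[0,0,0.1],0],
    [[0,0,0.1],0],
    [[0,0,0],0],
    [[0,0,-1.5],0],
    [[0,0,-3.5],0],
    [[0,0,-7],0],
    [[0,0,-11],0],
    [[0,0,-14.5],0],
    [[0,0,-16],0],
    [[0,0,-16],0],
    [[0,0,-16],0],
  ],
  gripper=0,
)

```text
time_s: 13.8
tcp_pos: [0.5524, 0.2025, 0.2569]
ee_rot: [[-0.998, -0.065, 0.001], [-0.065, 0.998, 0.0], [-0.001, 0.0, -1.0]]
wrist_force: [-0.2, -0.4, 0.0]
gripper_width: 0.499
```

```bash
python3 - <<'E'
from h import *
st()
im=snap("wrist","w5");snap("scene","s5")
look("wrist","lid","lid_handle","box_rim","clip_a","clip_a_barb");look("scene","lid","clip_a")
snap("top","t5");look("top","lid","clip_a")
E
```

```text
t 13.8 tcp [0.5524 0.2025 0.2569] yaw -176.28 F [-0.1982 -0.4152  0.0189] M [-0.0437 -0.0242  0.0381] w 0.499 j6 -122.1806717957759 z [ 0.0012  0.0004 -1.    ]
wrist lid [([0.5549, 0.2021, 0.0727], 0.9)]
wrist lid_handle [([0.5517, 0.205, 0.1108], 0.81)]
wrist box_rim [([0.5542, 0.2052, 0.1106], 0.21)]
wrist clip_a [([0.6088, 0.2593, 0.089], 0.95), ([0.6195, 0.1583, 0.0916], 0.73), ([0.4897, 0.2538, 0.0923], 0.7), ([0.5025, 0.1467, 0.0919], 0.57)]
wrist clip_a_barb [([0.6105, 0.2821, 0.0912], 0.41)]
scene lid [([0.5524, 0.2024, 0.0717], 0.69)]
scene clip_a [([0.6173, 0.1509, 0.0909], 0.73), ([0.6077, 0.2556, 0.0907], 0.69), ([0.4975, 0.1397, 0.0958], 0.63), ([0.4881, 0.2555, 0.0969], 0.52), ([0.6168, 0.1289, 0.0876], 0.29)]
top lid [([0.553, 0.2055, 0.0668], 0.68), ([0.4905, 0.2511, 0.0926], 0.36)]
top clip_a [([0.4891, 0.2521, 0.0961], 0.79), ([0.4999, 0.1459, 0.0898], 0.77), ([0.6114, 0.1561, 0.0923], 0.57)]
```

View pics/w5.png

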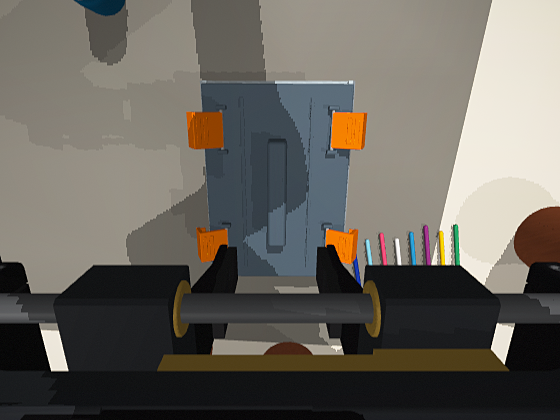

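The lid sits squarely on the box with all clips up, at about (206,130), (348,130), (212,245) and (341,245) px. I'll shut the fingers, turn 90° and go above clip_a.

>>> carry_out(
  steps=[
    [[-1,1,1],-8],
    [[-2,2,2],-16],
    [[-3,3,3],-24],
    [[-4,4,4],-32],
    [[-5,5,5],-40],
    [[-6.1,6,6],-48],
    [[-6.1,7.1,7],-56],
    [[-6.1,7.1,8],-64],
    [[-6.1,7.1,9],-72],
    [[-6.1,7.1,10],-80],
    [[-6.1,7.1,10.5],-88],
    [[-6.1,7.1,10.5],-89.8],
    [[-6.1,7.1,10.5],-89.8],
    [[-6.1,7.1,10.5],-89.8],
    [[-6.1,7.1,10.5],-89.8],
  ],
  gripper=-1,
)

```text
time_s: 15.9
tcp_pos: [0.6096, 0.2775, 0.153]
ee_rot: [[0.061, -0.998, 0.003], [-0.998, -0.061, 0.001], [-0.0, -0.003, -1.0]]
wrist_force: [0.2, -0.1, 0.5]
gripper_width: 0.005
```

```bash
cat >>h.py <<'E'
def clip(n,out=16.5,z=.13):
    a=np.radians(3.56);sx,sy=dict(a=(1,1),b=(-1,1),c=(-1,-1),d=(1,-1))[n]
    q=np.array([sx*60,sy*(54+out)])/1000
    w=[.5536+q[0]*np.cos(a)-q[1]*np.sin(a),.2035+q[0]*np.sin(a)+q[1]*np.cos(a),z]
    print(n,np.round(w,4));to(w,3.56+90)
E
python3 - <<'E'
from h import *
st();clip("a")
s=snap("scene","s6");c=s[180:330,270:450,::-1];cv2.imwrite("pics/s6c.png",cv2.resize(c,None,fx=4,fy=4,interpolation=cv2.INTER_CUBIC))
E
```

```text
t 15.9 tcp [0.6096 0.2775 0.153 ] yaw -86.5 F [ 0.1833 -0.0856  0.4945] M [ 0.0596  0.0551 -0.0042] w 0.005 j6 -34.84443983912255 z [ 0.0026  0.0006 -1.    ]
a [0.6091 0.2776 0.13  ]
go [-0.01  0.05  2.3 ] twist -0.06
```

View pics/s6c.png

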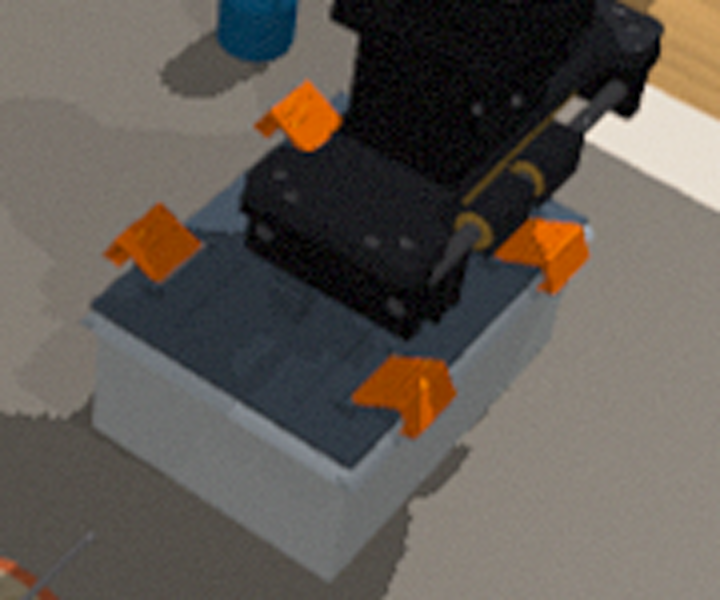

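```bash
python3 - <<'E'
from h import *
for p in ([.6096,.2775,.153],[.6096,.2775,.223],[.6101,.2611,.0925],[.5536,.2035,.0885]): print((pix("scene",p)-[270,180])*4)
m=r.sense();print(m["joints"])
E
```

```text
[420.8682 299.5989]
[445.2551 175.8355]
[370.926  376.9903]
[344.1718 254.9421]
[ 38.3099  29.1673   1.6836   0.075  -62.3796 -34.8359]
```

The fingertips are above clip_a as projected, and the gripper body is well clear. I'll descend through the easy part of the travel.

>>> carry_out(
  steps=[
    [[0,0.05,1],0],
    [[0,0.05,2],0],
    [[0,0.05,3],0],
    [[0,0.05,3.5],0],
    [[0,0.05,4],0],
    [[0,0.05,4.5],0],
    [[0,0.05,5],0],
    [[0,0.05,5.2],0],
    [[0,0.05,5.2],0],
  ],
)

```text
time_s: 16.85
tcp_pos: [0.6091, 0.2774, 0.1007]
ee_rot: [[0.061, -0.998, 0.002], [-0.998, -0.061, 0.0], [-0.0, -0.002, -1.0]]
wrist_force: [-0.9, -0.4, -0.3]
gripper_width: 0.006
```

>>> carry_out(
  steps=[
    [[0,0,0.1],0],
    [[0,0,0.2],0],
    [[0,0,0.3],0],
    [[0,0,0.3],0],
  ],
)

```text
time_s: 17.25
tcp_pos: [0.6092, 0.2773, 0.0976]
ee_rot: [[0.061, -0.998, 0.002], [-0.998, -0.061, 0.0], [-0.0, -0.002, -1.0]]
wrist_force: [-0.3, 0.4, 1.5]
gripper_width: -0.001
```

>>> carry_out(
  steps=[
    [[0,0,0.05],0],
    [[0,0,0.1],0],
    [[0,0,0.1],0],
  ],
)

```text
time_s: 17.55
tcp_pos: [0.6092, 0.2774, 0.0968]
ee_rot: [[0.061, -0.998, 0.002], [-0.998, -0.061, 0.0], [-0.0, -0.002, -1.0]]
wrist_force: [0.3, 0.1, 1.7]
gripper_width: 0.006
```

>>> carry_out(
  steps=[
    [[0,0,0.05],0],
    [[0,0,0.1],0],
    [[0,0,0.1],0],
  ],
)

```text
time_s: 17.85
tcp_pos: [0.6092, 0.2775, 0.0961]
ee_rot: [[0.061, -0.998, 0.003], [-0.998, -0.061, 0.001], [-0.0, -0.003, -1.0]]
wrist_force: [-0.8, 1.2, 2.7]
gripper_width: 0.002
```

>>> carry_out(
  steps=[
    [[0,0,0.05],0],
    [[0,0,0.1],0],
    [[0,0,0.1],0],
  ],
)

```text
time_s: 18.15
tcp_pos: [0.6093, 0.2777, 0.0954]
ee_rot: [[0.062, -0.998, 0.003], [-0.998, -0.062, 0.001], [-0.001, -0.003, -1.0]]
wrist_force: [-1.8, 0.6, 4.8]
gripper_width: 0.008
```

>>> carry_out(
  steps=[
    [[0,0,0.05],0],
    [[0,0,0.1],0],
    [[0,0,0.1],0],
  ],
)

```text
time_s: 18.45
tcp_pos: [0.6094, 0.278, 0.0948]
ee_rot: [[0.062, -0.998, 0.004], [-0.998, -0.062, 0.001], [-0.001, -0.004, -1.0]]
wrist_force: [-1.9, 1.4, 5.1]
gripper_width: 0.005
```

>>> carry_out(
  steps=[
    [[0,0,0.05],0],
    [[0,0,0.1],0],
    [[0,0,0.1],0],
  ],
)

```text
time_s: 18.75
tcp_pos: [0.6096, 0.2785, 0.0943]
ee_rot: [[0.062, -0.998, 0.004], [-0.998, -0.062, 0.002], [-0.002, -0.005, -1.0]]
wrist_force: [-2.4, 1.8, 6.2]
gripper_width: 0.004
```

>>> carry_out(
  steps=[
    [[0.08,-0.03,0.05],0],
    [[0.1,-0.03,0.1],0],
    [[0.1,-0.03,0.1],0],
  ],
)

```text
time_s: 19.05
tcp_pos: [0.61, 0.2783, 0.0942]
ee_rot: [[0.062, -0.998, 0.005], [-0.998, -0.062, 0.003], [-0.003, -0.006, -1.0]]
wrist_force: [-2.9, 2.6, 6.8]
gripper_width: 0.01
```

>>> carry_out(
  steps=[
    [[0.08,0,0.05],0],
    [[0.1,0,0.1],0],
    [[0.1,0,0.1],0],
  ],
)

```text
time_s: 19.35
tcp_pos: [0.6101, 0.2783, 0.0941]
ee_rot: [[0.063, -0.998, 0.006], [-0.998, -0.063, 0.005], [-0.004, -0.007, -1.0]]
wrist_force: [-4.2, 2.0, 7.9]
gripper_width: 0.0
```

>>> carry_out(
  steps=[
    [[0.1,-0.05,0.1],0],
    [[0.1,-0.05,0.14],0],
    [[0.1,-0.05,0.15],0],
    [[0.1,-0.05,0.15],0],
  ],
)

```text
time_s: 19.75
tcp_pos: [0.6107, 0.2782, 0.0939]
ee_rot: [[0.064, -0.998, 0.008], [-0.998, -0.064, 0.006], [-0.006, -0.008, -1.0]]
wrist_force: [-3.2, 2.0, 7.9]
gripper_width: 0.005
```

>>> carry_out(
  steps=[
    [[0.1,0,0.1],0],
    [[0.1,0,0.15],0],
    [[0.1,0,0.18],0],
    [[0.1,0,0.18],0],
  ],
)

```text
time_s: 20.15
tcp_pos: [0.611, 0.2782, 0.0936]
ee_rot: [[0.064, -0.998, 0.009], [-0.998, -0.064, 0.008], [-0.007, -0.009, -1.0]]
wrist_force: [-3.7, 1.3, 8.9]
gripper_width: 0.007
```

>>> carry_out(
  steps=[
    [[0.1,0.2,0.1],0],
    [[0.1,0.2,0.16],0],
    [[0.1,0.2,0.2],0],
    [[0.1,0.2,0.22],0],
    [[0.1,0.2,0.24],0],
    [[0.1,0.2,0.24],0],
  ],
)

```text
time_s: 20.75
tcp_pos: [0.6106, 0.2784, 0.0936]
ee_rot: [[0.065, -0.998, 0.014], [-0.998, -0.065, 0.01], [-0.01, -0.014, -1.0]]
wrist_force: [-1.9, 1.1, 9.3]
gripper_width: 0.005
```

>>> carry_out(
  steps=[
    [[0.05,0.1,0.15],0],
    [[0.05,0.1,0.25],0],
    [[0.05,0.1,0.28],0],
    [[0.05,0.1,0.31],0],
    [[0.05,0.1,0.34],0],
  ],
)

```text
time_s: 21.25
tcp_pos: [0.6108, 0.2787, 0.0917]
ee_rot: [[0.066, -0.998, 0.017], [-0.998, -0.066, 0.012], [-0.011, -0.017, -1.0]]
wrist_force: [-1.9, 0.4, 8.8]
gripper_width: 0.01
```

>>> carry_out(
  steps=[
    [[0,0,-0.5],0],
    [[0,0,-2],0],
    [[0,0,-4],0],
    [[0,0,-6.6],0],
    [[2,2,-6.6],0],
    [[5,4.5,-6.6],0],
    [[8,7,-6.6],0],
    [[11,9.5,-6.6],0],
    [[13.5,11.6,-6.6],0],
    [[14.1,12.1,-6.6],0],
    [[14.1,12.1,-6.6],0],
    [[14.1,12.1,-6.6],0],
  ],
)

```text
time_s: 22.45
tcp_pos: [0.4991, 0.1298, 0.154]
ee_rot: [[0.066, -0.998, 0.017], [-0.998, -0.066, 0.012], [-0.011, -0.018, -1.0]]
wrist_force: [0.3, 0.2, -0.2]
gripper_width: 0.005
```

```bash
python3 - <<'E'
from h import *
st();clip("c")
s=snap("scene","s7");c=s[180:330,270:450,::-1];cv2.imwrite("pics/s7c.png",cv2.resize(c,None,fx=4,fy=4,interpolation=cv2.INTER_CUBIC))
look("scene","clip_a_barb","lid")
a=np.radians(3.56)
def W(x,y,z): return [.5536+x*np.cos(a)-y*np.sin(a),.2035+x*np.sin(a)+y*np.cos(a),z]
for t in (0,10): 
    t=np.radians(t)
    for sx in (-17,17): print(np.round((pix("scene",W(.060+sx/1000,.054+.029*np.cos(t),.0905+.029*np.sin(t)))-[270,180])*4))
E
```

```text
t 22.45 tcp [0.4991 0.1298 0.154 ] yaw -86.21 F [ 0.3257  0.2356 -0.1578] M [0.0327 0.1018 0.0389] w 0.005 j6 -28.774788205360057 z [ 0.0174  0.0122 -0.9998]
c [0.4981 0.1294 0.13  ]
go [0.06 0.14 2.4 ] twist 0.23
scene clip_a_barb [([0.6134, 0.2816, 0.0715], 0.62), ([0.7739, 0.0894, -0.0008], 0.3)]
scene lid [([0.5549, 0.2047, 0.0712], 0.62), ([0.5014, 0.1208, 0.0886], 0.43), ([0.6096, 0.262, 0.089], 0.25)]
[447. 391.]
[405. 436.]
[448. 383.]
[406. 428.]
```

View pics/s7c.png

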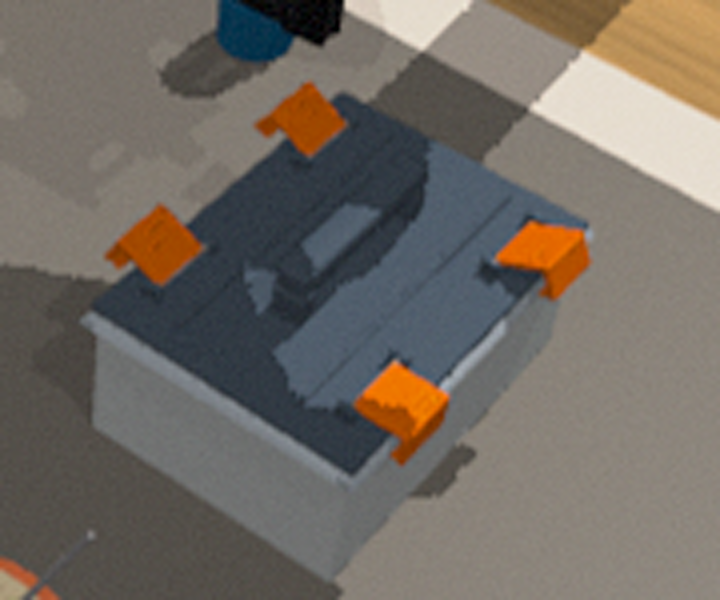

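Clip_a is shut and its plate level: the outer edge at (405–447, 395–440) px matches the projection for 0°, and the barb reads 74 mm to the side. Next is clip_c, the opposite corner.

>>> carry_out(
  steps=[
    [[0.06,0.14,1],0.2],
    [[0.06,0.14,2],0.2],
    [[0.06,0.14,3],0.2],
    [[0.06,0.14,3.5],0.2],
    [[0.06,0.14,4],0.2],
    [[0.06,0.14,4.5],0.2],
    [[0.06,0.14,5],0.2],
    [[0.06,0.14,5.5],0.2],
    [[0.06,0.14,5.5],0.2],
  ],
)

```text
time_s: 23.5
tcp_pos: [0.4984, 0.1301, 0.0982]
ee_rot: [[0.063, -0.998, 0.016], [-0.998, -0.063, 0.012], [-0.011, -0.017, -1.0]]
wrist_force: [-0.1, 0.2, 0.8]
gripper_width: 0.005
```

>>> carry_out(
  steps=[
    [[0,0,0.1],0],
    [[0,0,0.2],0],
    [[0,0,0.3],0],
    [[0,0,0.4],0],
    [[0,0,0.5],0],
    [[0,0,0.6],0],
    [[0,0,0.65],0],
    [[0,0,0.7],0],
    [[0,0,0.7],0],
  ],
)

```text
time_s: 24.4
tcp_pos: [0.4991, 0.1302, 0.0921]
ee_rot: [[0.063, -0.998, 0.018], [-0.998, -0.063, 0.013], [-0.011, -0.019, -1.0]]
wrist_force: [0.1, -1.0, 2.3]
gripper_width: 0.005
```

>>> carry_out(
  steps=[
    [[0,0,0.05],0],
    [[0,0,0.1],0],
    [[0,0,0.15],0],
    [[0,0,0.2],0],
    [[0,0,0.2],0],
  ],
)

```text
time_s: 24.9
tcp_pos: [0.4991, 0.1301, 0.0913]
ee_rot: [[0.064, -0.998, 0.018], [-0.998, -0.063, 0.012], [-0.011, -0.019, -1.0]]
wrist_force: [-3.0, -2.6, 10.7]
gripper_width: 0.001
```

>>> carry_out(
  steps=[
    [[0,0,0.1],0],
    [[0,0,0.16],0],
    [[0,0,0.2],0],
    [[0,0,0.22],0],
  ],
)

```text
time_s: 25.3
tcp_pos: [0.4992, 0.1301, 0.0912]
ee_rot: [[0.065, -0.998, 0.019], [-0.998, -0.065, 0.012], [-0.01, -0.019, -1.0]]
wrist_force: [-6.1, -0.8, 17.4]
gripper_width: 0.003
```

```bash
python3 - <<'E'
from h import *
st()
for c in ("scene","wrist"): r.capture(c);look(c,"clip_a_barb","clip_a","lid")
E
```

```text
t 25.3 tcp [0.4992 0.1301 0.0912] yaw -86.29 F [-6.0635 -0.7747 17.3931] M [-0.4087  1.995  -0.0241] w 0.003 j6 -28.97580745616551 z [ 0.0188  0.0116 -0.9998]
scene clip_a_barb [([0.611, 0.2797, 0.0722], 0.62)]
scene clip_a [([0.6105, 0.2614, 0.0864], 0.74), ([0.621, 0.1531, 0.0905], 0.71), ([0.4915, 0.2546, 0.0886], 0.48), ([0.4977, 0.1434, 0.0934], 0.39)]
scene lid [([0.553, 0.2035, 0.0689], 0.56), ([0.4979, 0.1417, 0.0899], 0.21)]
wrist clip_a_barb []
wrist clip_a [([0.6167, 0.157, 0.0877], 0.57)]
wrist lid []
```

Force on clip_c rose past 17 N with no movement, so the clip is on its solid stop and must have snapped during the ramp. I'll lift off and go above clip_b.

>>> carry_out(
  steps=[
    [[0,0,-0.5],0],
    [[0,0,-2],0],
    [[0,0,-4],0],
    [[0,0,-6.2],0],
    [[-2,0,-6.2],0],
    [[-5,0,-6.2],0],
    [[-8,0,-6.2],0],
    [[-11,0,-6.2],0],
    [[-13.5,0,-6.2],0],
    [[-14.1,0,-6.2],0],
    [[-14.1,0,-6.2],0],
    [[-14.1,0,-6.2],0],
  ],
)

```text
time_s: 26.9
tcp_pos: [0.4885, 0.2694, 0.1541]
ee_rot: [[0.064, -0.998, 0.018], [-0.998, -0.064, 0.011], [-0.01, -0.018, -1.0]]
wrist_force: [0.2, 0.2, -0.6]
gripper_width: 0.004
```

```bash
python3 - <<'E'
from h import *
st();clip("b")
s=snap("scene","s8");c=s[180:330,270:450,::-1];cv2.imwrite("pics/s8c.png",cv2.resize(c,None,fx=4,fy=4,interpolation=cv2.INTER_CUBIC))
a=np.radians(3.56)
def W(x,y,z): return [.5536+x*np.cos(a)-y*np.sin(a),.2035+x*np.sin(a)+y*np.cos(a),z]
for t in (0,10,20): 
    t=np.radians(t)
    for sx in (-17,17): print(np.round((pix("scene",W(-.060+sx/1000,-.054-.029*np.cos(t),.0905+.029*np.sin(t)))-[270,180])*4))
E
```

```text
t 26.9 tcp [0.4885 0.2694 0.1541] yaw -86.31 F [ 0.2036  0.2341 -0.5671] M [-0.0019  0.1485  0.0015] w 0.004 j6 -42.20102178881344 z [ 0.0178  0.0111 -0.9998]
b [0.4893 0.2701 0.13  ]
go [-0.05 -0.04  2.42] twist 0.13
[294.  99.]
[256. 131.]
[296.  92.]
[257. 124.]
[299.  86.]
[260. 118.]
```

View pics/s8c.png

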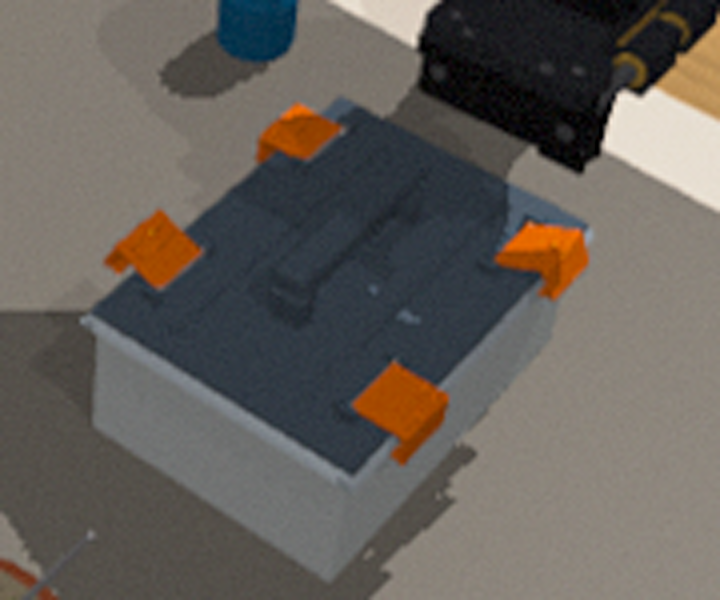

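Clip_c now lies level, its outer edge at (258,138)–(295,104) px. Now clip_b.

>>> carry_out(
  steps=[
    [[-0.05,-0.04,1],0],
    [[-0.05,-0.04,2],0],
    [[-0.05,-0.04,3],0],
    [[-0.05,-0.04,3.5],0],
    [[-0.05,-0.04,4],0],
    [[-0.05,-0.04,4.5],0],
    [[-0.05,-0.04,5],0],
    [[-0.05,-0.04,5.5],0],
    [[-0.05,-0.04,5.5],0],
  ],
)

```text
time_s: 27.85
tcp_pos: [0.4899, 0.2702, 0.0988]
ee_rot: [[0.064, -0.998, 0.018], [-0.998, -0.064, 0.011], [-0.01, -0.018, -1.0]]
wrist_force: [0.9, -0.1, 0.0]
gripper_width: 0.008
```

>>> carry_out(
  steps=[
    [[0,0,0.1],0],
    [[0,0,0.2],0],
    [[0,0,0.3],0],
    [[0,0,0.4],0],
    [[0,0,0.5],0],
    [[0,0,0.6],0],
    [[0,0,0.65],0],
    [[0,0,0.7],0],
    [[0,0,0.7],0],
  ],
)

```text
time_s: 28.75
tcp_pos: [0.4903, 0.2708, 0.0923]
ee_rot: [[0.064, -0.998, 0.019], [-0.998, -0.064, 0.012], [-0.011, -0.019, -1.0]]
wrist_force: [-0.9, 1.0, 3.0]
gripper_width: 0.007
```

>>> carry_out(
  steps=[
    [[0,0,0.05],0],
    [[0,0,0.1],0],
    [[0,0,0.15],0],
    [[0,0,0.2],0],
    [[0,0,0.2],0],
  ],
)

```text
time_s: 29.25
tcp_pos: [0.4903, 0.2709, 0.0914]
ee_rot: [[0.065, -0.998, 0.019], [-0.998, -0.064, 0.012], [-0.011, -0.02, -1.0]]
wrist_force: [-4.1, 0.9, 9.7]
gripper_width: 0.003
```

Same signature as clip_c: a low force after the ramp, then a steep rise. I'll push slightly more to confirm that it's solid.

>>> carry_out(
  steps=[
    [[0,0,0.1],0],
    [[0,0,0.16],0],
    [[0,0,0.2],0],
    [[0,0,0.2],0],
  ],
)

```text
time_s: 29.65
tcp_pos: [0.4903, 0.271, 0.0913]
ee_rot: [[0.065, -0.998, 0.019], [-0.998, -0.065, 0.012], [-0.01, -0.02, -1.0]]
wrist_force: [-6.0, -0.7, 14.1]
gripper_width: 0.004
```

>>> carry_out(
  steps=[
    [[0,0,0.1],0],
    [[0,0,0.18],0],
    [[0,0,0.22],0],
  ],
)

```text
time_s: 29.95
tcp_pos: [0.4903, 0.2709, 0.0913]
ee_rot: [[0.066, -0.998, 0.02], [-0.998, -0.066, 0.011], [-0.01, -0.021, -1.0]]
wrist_force: [-6.3, -0.4, 17.3]
gripper_width: 0.003
```

>>> carry_out(
  steps=[
    [[0,0,-0.5],0],
    [[0,0,-2],0],
    [[0,0,-4],0],
    [[0,0,-6.2],0],
    [[2,-2,-6.2],0],
    [[5,-4.5,-6.2],0],
    [[8,-7,-6.2],0],
    [[11,-9.5,-6.2],0],
    [[13.5,-11.5,-6.2],0],
    [[14.1,-12,-6.2],0],
    [[14.1,-12,-6.2],0],
    [[14.1,-12,-6.2],0],
  ],
)

```text
time_s: 31.15
tcp_pos: [0.6173, 0.1377, 0.1537]
ee_rot: [[0.066, -0.998, 0.018], [-0.998, -0.066, 0.011], [-0.01, -0.019, -1.0]]
wrist_force: [0.3, 0.6, -0.1]
gripper_width: 0.003
```

```bash
python3 - <<'E'
from h import *
st();clip("d")
r.capture("scene");look("scene","clip_a_barb","lid")
E
```

```text
t 31.15 tcp [0.6173 0.1377 0.1537] yaw -86.21 F [ 0.3073  0.6252 -0.0542] M [-0.0121  0.1417 -0.0043] w 0.003 j6 -23.343629675713924 z [ 0.0185  0.0109 -0.9998]
d [0.6179 0.1369 0.13  ]
go [ 0.11 -0.01  2.37] twist 0.23
scene clip_a_barb [([0.6105, 0.282, 0.0708], 0.53), ([0.3644, -0.002, 0.0008], 0.45)]
scene lid [([0.5538, 0.2045, 0.0708], 0.95)]
```

>>> carry_out(
  steps=[
    [[0.1,0,1],0.2],
    [[0.1,0,2],0.2],
    [[0.1,0,3],0.2],
    [[0.1,0,3.5],0.2],
    [[0.1,0,4],0.2],
    [[0.1,0,4.5],0.2],
    [[0.1,0,5],0.2],
    [[0.1,0,5.5],0.2],
    [[0.1,0,5.5],0.2],
  ],
)

```text
time_s: 32.2
tcp_pos: [0.6184, 0.138, 0.0988]
ee_rot: [[0.064, -0.998, 0.019], [-0.998, -0.064, 0.011], [-0.01, -0.02, -1.0]]
wrist_force: [0.0, -0.1, -0.4]
gripper_width: 0.003
```

>>> carry_out(
  steps=[
    [[0,0,0.1],0],
    [[0,0,0.2],0],
    [[0,0,0.3],0],
    [[0,0,0.4],0],
    [[0,0,0.5],0],
    [[0,0,0.6],0],
    [[0,0,0.65],0],
    [[0,0,0.7],0],
    [[0,0,0.7],0],
  ],
)

```text
time_s: 33.1
tcp_pos: [0.6187, 0.1375, 0.0937]
ee_rot: [[0.065, -0.998, 0.02], [-0.998, -0.064, 0.01], [-0.009, -0.021, -1.0]]
wrist_force: [-2.4, -1.8, 8.6]
gripper_width: 0.002
```

>>> carry_out(
  steps=[
    [[0,0,0.05],0],
    [[0,0,0.1],0],
    [[0,0,0.15],0],
    [[0,0,0.2],0],
    [[0,0,0.2],0],
  ],
)

```text
time_s: 33.6
tcp_pos: [0.6188, 0.1374, 0.0934]
ee_rot: [[0.065, -0.998, 0.021], [-0.998, -0.065, 0.01], [-0.009, -0.021, -1.0]]
wrist_force: [-3.5, -1.2, 9.3]
gripper_width: 0.004
```

>>> carry_out(
  steps=[
    [[0,0.05,0.15],0],
    [[0,0.05,0.25],0],
    [[0,0.05,0.28],0],
    [[0,0.05,0.31],0],
    [[0,0.05,0.31],0],
  ],
)

```text
time_s: 34.1
tcp_pos: [0.6188, 0.1373, 0.0924]
ee_rot: [[0.066, -0.998, 0.022], [-0.998, -0.066, 0.009], [-0.008, -0.023, -1.0]]
wrist_force: [-3.3, -2.2, 10.9]
gripper_width: 0.002
```

>>> carry_out(
  steps=[
    [[0,0.05,0.15],0],
    [[0,0.05,0.22],0],
    [[0,0.05,0.26],0],
    [[0,0.05,0.28],0],
  ],
)

```text
time_s: 34.5
tcp_pos: [0.6189, 0.1372, 0.0914]
ee_rot: [[0.067, -0.997, 0.024], [-0.998, -0.066, 0.009], [-0.008, -0.024, -1.0]]
wrist_force: [-2.9, -1.1, 9.7]
gripper_width: 0.009
```

>>> carry_out(
  steps=[
    [[0,0.05,0.15],0],
    [[0,0.05,0.22],0],
    [[0,0.05,0.26],0],
    [[0,0.05,0.26],0],
  ],
)

```text
time_s: 34.9
tcp_pos: [0.6189, 0.1373, 0.0913]
ee_rot: [[0.067, -0.997, 0.026], [-0.998, -0.067, 0.009], [-0.008, -0.026, -1.0]]
wrist_force: [-4.2, -0.9, 12.7]
gripper_width: 0.002
```

>>> carry_out(
  steps=[
    [[0,0.05,0.15],0],
    [[0,0.05,0.25],0],
    [[0,0.05,0.3],0],
    [[0,0.05,0.3],0],
  ],
)

```text
time_s: 35.3
tcp_pos: [0.619, 0.1372, 0.0913]
ee_rot: [[0.069, -0.997, 0.028], [-0.998, -0.068, 0.009], [-0.007, -0.028, -1.0]]
wrist_force: [-4.6, -1.5, 14.0]
gripper_width: 0.002
```

Clip_d snapped: a 1 mm drop with falling force, then solid at 14 N. I'll lift off and check all four.

>>> carry_out(
  steps=[
    [[0,0,-0.5],0],
    [[0,0,-2],0],
    [[0,0,-5],0],
    [[0,0,-8],0],
    [[-2,1,-11],0],
    [[-4,2.5,-14],0],
    [[-6.7,4,-17],0],
    [[-6.7,4,-17],0],
    [[-6.7,4,-17],0],
  ],
)

```text
time_s: 36.2
tcp_pos: [0.5694, 0.2007, 0.2607]
ee_rot: [[0.07, -0.997, 0.028], [-0.998, -0.07, 0.01], [-0.008, -0.029, -1.0]]
wrist_force: [-0.3, 0.7, -1.1]
gripper_width: 0.001
```

```bash
python3 - <<'E'
from h import *
st();a=np.radians(3.56)
def loc(c):
    d=np.array(c)-[.5536,.2035,0];return np.round(np.array([d[0]*np.cos(a)+d[1]*np.sin(a),-d[0]*np.sin(a)+d[1]*np.cos(a),d[2]])*1000,1)
s=snap("scene","s9");w=snap("wrist","w9")
for cam in ("scene","wrist"):
    for t in ("clip_a_barb","clip_a","lid"): print(cam,t,[(loc(d["centre"]).tolist(),round(d["confidence"],2)) for d in r.place_of(cam,t)])
c=cv2.resize(s[180:330,270:450,::-1],None,fx=2.8,fy=2.8,interpolation=cv2.INTER_CUBIC)
w=cv2.resize(w[:,140:420,::-1],(280,420))
cv2.imwrite("pics/f9.png",np.hstack([c,w]))
E
```

```text
t 36.2 tcp [0.5694 0.2007 0.2607] yaw -85.99 F [-0.3087  0.7154 -1.0872] M [-0.0097  0.1781 -0.029 ] w 0.001 j6 -31.14643442010354 z [ 0.0283  0.0105 -0.9995]
scene clip_a_barb [([61.7, 73.9, 75.4], 0.5)]
scene clip_a [([63.1, -54.7, 86.9], 0.74), ([-61.6, 56.4, 91.2], 0.7), ([59.5, 53.8, 86.2], 0.58), ([-62.1, -57.8, 91.0], 0.52)]
scene lid [([0.9, -2.8, 66.5], 0.61)]
wrist clip_a_barb []
wrist clip_a [([60.4, 52.2, 84.6], 0.96), ([62.9, -50.7, 89.0], 0.94), ([-59.7, 57.6, 91.2], 0.92), ([-58.7, -54.3, 89.2], 0.67)]
wrist lid [([1.0, 1.5, 67.9], 0.57)]
```

View pics/f9.png

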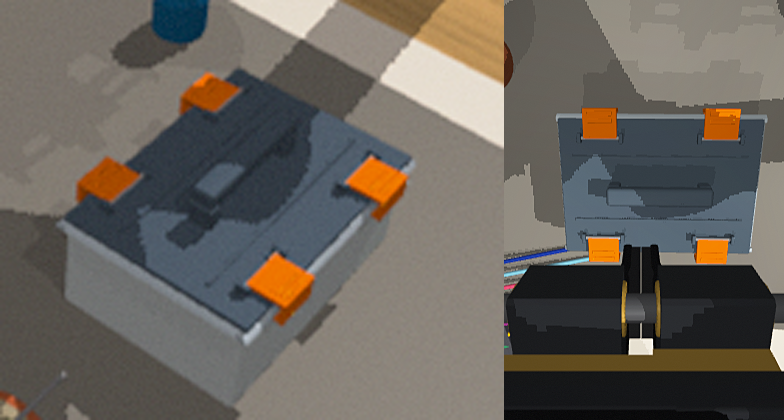

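```bash
python3 - <<'E'
from h import *
a=np.radians(3.56)
def W(x,y,z): return [.5536+x*np.cos(a)-y*np.sin(a),.2035+x*np.sin(a)+y*np.cos(a),z]
s=cv2.imread("pics/s9.png");x0,y0,f=330,225,8
c=cv2.resize(s[y0:y0+75,x0:x0+98],None,fx=f,fy=f,interpolation=cv2.INTER_CUBIC)
for cx in (.06,-.06):
    for e in (-.017,.017):
        for y,z,col in ((.0742,.074,(255,0,0)),(.083,.0915,(0,255,0)),(.054,.0915,(0,255,0)),(.077,.079,(0,0,255))):
            u=pix("scene",W(cx+e,y,z));p=(u-[x0,y0]+.5)*f;cv2.circle(c,(int(p[0]),int(p[1])),4,col,-1)
cv2.imwrite("pics/f10.png",c)
E
```

```text
(no output)
```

View pics/f10.png

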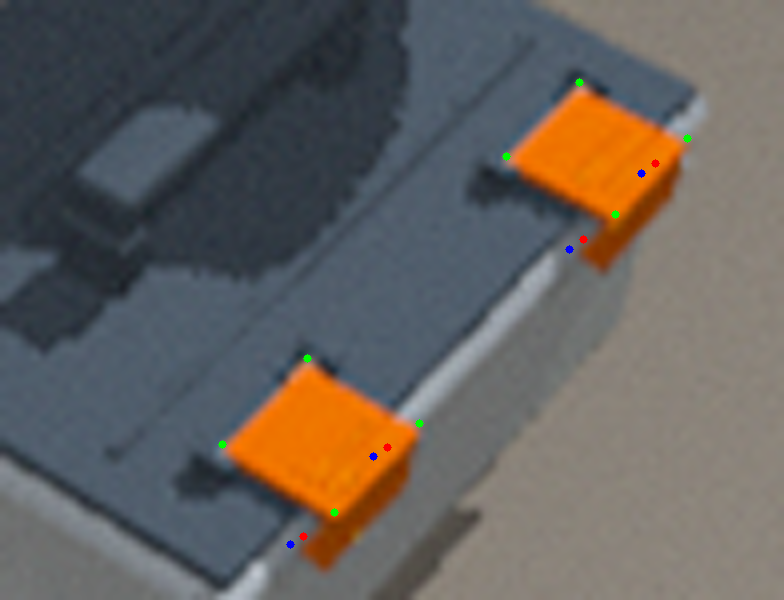

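The four plate-corner markers for level clips match a and b alike, so both are shut. The job is done and the tool is clear, so I'm handing it in.

```bash
python3 - <<'E'
from h import *
r.capture("top");look("top","pot","frit_jar","paddle");st()
r.finish_job()
E
```

```text
top pot []
top frit_jar [([0.3634, -0.0025, -0.0012], 0.97)]
top paddle [([0.7586, -0.1912, 0.002], 0.63)]
t 36.8 tcp [0.5698 0.1997 0.2604] yaw -86.08 F [ 0.2569 -0.2596  0.7195] M [-0.0443  0.1512  0.0107] w 0.004 j6 -31.16663865405042 z [ 0.0275  0.0089 -0.9996]
the job is handed in; nothing more can be done
```

I laid the lid on the box, its tongue entering without resistance, then snapped the clips crosswise: a, c, then b, d. I handed the job in at 36.8 s with the gripper about 26 cm above the bench and touching nothing.

**Clips:**
- **Snap and stop:** a and d each dropped 1–2 mm under the finger, at about 9–11 N. I didn't see a drop for b and c, which went during the ramp. b, c and d then held at the same solid stop.
- **Plates:** in the last scene picture, a and b match markers projected for level clips. c and d look level by eye.
- **Forces:** the highest readings were about 17 N on b and c, while confirming they were solid. That is above the 9–14 N a snap needs but below the 25 N limit. I only had readings at the end of each move.

**Less certain:**
- I never pressed a again to confirm its stop. I judged it by its drop, its level plate and a barb estimate of 74 mm to the side and 75 mm up.
- I did not measure the barbs of b, c and d: the network reported only a's barb.
- Network estimates of the clip hinge heights ran 2–5 mm low at the +x end and about 1–2 mm high at the -x end. I put that down to their error of about 4 mm.

**Bystanders:** the jar and paddle read within about 5 mm of their starting positions. The last top view missed the pot, but the arm never went near it.

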